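# Gauge the depth of a heating-block well and mark the reading

### The arm

A 6-joint arm with a two-finger parallel gripper is mounted at the origin on the work surface. World frame = base frame: x ahead of the robot, y to its left, z up, the work surface at z = 0. Lengths are in m, angles in rad, forces in N, time in s.
With the tool pointing down it reaches from about 0.275 to 0.975 m from the base axis. Payload 8.4 kg.
Tool frame: the origin (TCP) lies on the mounting face of the last link; the fingertips stand 190 mm ahead of it and the grasp point (between the pads) lies 171 mm ahead of it (r.nose_length is the distance from the TCP to the fingertips, in m); z points along the fingers, y is the direction in which the jaws open and shut (so a half turn about z gives the same grasp; the last joint's range is limited). The gripper opens to 92 mm and grips with 3 to 60 N. Pads are 20 mm wide; open, the fingers measure 128 mm over their backs; the gripper's body (75 mm by 189 mm) begins 69 mm behind the grasp point.
Start: joints at [-1.242, 0.353, 1.633, -0, 1.155, -0.002], TCP at [0.203, -0.591, 0.405] pointing down, gripper open.
Joint ranges: [-2.63, 2.63], [-0.92, 2.1], [0.06, 2.66], [-1.3, 4.44], [0, 2.69], [-3.02, 3.02]. Speed limits (rad/s): [2.22, 2.22, 2.79, 3.14, 3.14, 3.14].

### API

Orientations are given as a unit quaternion [x, y, z, w].
In Python, from plant import r gives the robot as it stands.
- The arm moves only by the tool drive_tool, never from a script. Its argument "series" is one flat list of numbers, 4 for each row, row after row: the shift along the tool's x, y, z in cm, then the turn about the tool's z in rad. In form: [x, y, z, roll, x, y, z, roll, ...]. A call has exactly 8 rows; each row shifts and turns the commanded pose from where the row before left it, along the tool's axes as they then stand; what a row does not reach is not made up. A row lasts 1/8 s, in which the tool goes at most 62.5 mm and 10.7 degrees, less where a joint would pass 70% of its speed; a pose out of reach is approached as far as the arm can. A call is refused whole if a number of a shift passes 6.25 or a number of a turn 0.188, either way. A call with a gripper value outside its range is refused whole. "claw" is the opening, from 0 (shut) to 1 (fully open), set as the call begins (left out, the last holds). The fingers move at their own pace and stop on an object; the grip force is fixed at half the most. Time passes only in rows, so rows that do not move let the fingers close, or fill a call up. It gives the time, the measured TCP pose, the force and the opening at its end, in the units of the state.
- r.observe(): the state, without advancing time (a new reading comes with each control period).
- r.get_image(name): name is "scene" or "top" or "wrist"; returns a dict with "color" (384x512x3 uint8, red, green, blue), "fx", "fy", "cx", "cy" (pixels), "rvec" (rotation vector, rad) and "tvec" (3), from world to camera coordinates, as OpenCV has them; the wrist camera has in their place "hand_eye" (4x4, takes a point from camera to tool coordinates, whose origin is the TCP and whose axes are the flange's). Camera axes: x right, y down, z forward; pixel columns grow to the right and rows downward; lengths in m; the calibration is good to about 2 mm. A picture is of the moment at which its call begins: read the wrist's pose just before it. There is no depth.
- r.close_job(): hands the job in, once; it reports no verdict.
The state is a dict: "t": time; "joints": joint angles; "dq": joint speeds; "joint_torque": joint torques, N m; "ee_pos": TCP position; "tool_rot": TCP orientation; "wrist_force": force on the tool from outside, world axes, zero at the start; "wrist_torque": the same for the moment, N m; "grip_width": opening from 0.0 (shut) to 1.0 (fully open).
Only numpy, scipy, OpenCV 4.12 (cv2) and the standard library are available. Lean on these libraries where they do the work, as an engineer would, in place of code of your own. Each camera call takes 0.05 s, during which the arm holds its last target.

### The job

Take the depth of the aluminium heating block's far well on the bench depth gauge: push the block along the rails until it is fully home against the end stop, which brings its far well under the gauge rod, then press the rod down by its cap, without forcing it, until it bottoms in the well, and leave it standing there. Then push the sliding marker down the scale until its tip is level with the rod's pointer, so that the reading stays marked, and let go of everything. Do not disturb the beaker, the bottle or the jar.

Things in the scene. Friction and masses are not known exactly. Their poses are not given: they have to be found in the camera images.
- gauge: Bench depth gauge, fixed. Grey base plate 285 x 165 x 14 mm (x -165 to +120); steel column (26 dia, top 228 mm above the bench) at x = +85 carries an arm with an upright guide barrel (32 dia, 125 to 185 mm above the bench) for the rod. Origin on the bench under the rod's axis; x runs along the rails from the front edge to the column, y to the scale's side, z up
- stop_face (a point): Middle of the near face of the end stop bar, at gauge x = +28 mm; the bar's top is 44 mm above the bench. Two low steel rails along x (12 mm wide, tops 26 mm above the bench, inner faces at gauge y = -32 and +32, from x = -150 to +28) lead the block to it
- scale_top (a point): Top of the flat upright scale, 12 mm wide, 4 mm thick, a line every 5 mm, centred at gauge x = 0, y = +41 mm, rising from the guide barrel to 292 mm above the bench
- block_centre (a point): Centre of the loose aluminium heating block, 100 long (x, along the rails) x 60 wide x 55 mm tall, about 0.8 kg, on the base plate between the rails with 2 mm play each side; its top is 69 mm above the bench. Two blind wells open at its top, 22 mm either side of the centre along x. Home against the stop, the centre is at gauge x = -22 mm. It starts 28 to 58 mm short of that
- far_well (a point): Centre of the mouth of the block's far well (the one nearer the column), 20 mm dia, in the block's top face; under the rod when the block is home. Its depth differs from block to block, 24 to 45 mm: that is what the rod has to find
- gauge_rod (a joint): Downward travel of the gauge rod in m: 0 = fully up, 0.062 = lower end of its slide. A vertical 10 mm steel rod in the guide barrel with a black round cap on top. A drag of about 3 N holds it at any height, so it stays where it is left; about 2 to 3 N on the cap moves it down
- cap_top (a point): Centre of the flat top of the rod's black cap, 32 mm dia, 13 mm thick; 272 mm above the bench with the rod up. Press here from above
- rod_tip (a point): Lower end of the gauge rod, 190 mm below the top of the cap; 82 mm above the bench with the rod up
- pointer_tip (a point): Tip of the rod's small pointer, a steel finger below the cap that reaches sideways (+y) to the inner edge of the scale and moves with the rod; always 18 mm below the top of the cap, 34 mm to the side (+y)
- marker (a joint): Downward travel of the marker along the scale in m, 0 to 0.076: a small dark steel slider on the outer edge of the scale. A drag of about 2 N holds it at any height. It starts 10 to 30 mm down, above the coming reading
- marker_tab (a point): Top of the marker's flat thumb tab, 26 x 34 mm and 4 mm thick, which sticks out to the side away from the rod (gauge frame y = +49 to +83; this point is at y = +68). 280 mm above the bench less the marker's travel. Push down here from above; it can be pushed back up from under the tab
- marker_tip (a point): The marker's tip, at the outer edge of the scale, always 18 mm below the top of the tab: with the tip level with the pointer, the tops of tab and cap are level too
- beaker_mid (a point): Glass beaker, bystander: 72 mm dia, 95 mm tall; this point half-way up, the axis upright
- reagent_bottle_mid (a point): Amber glass bottle, bystander: 64 mm dia, 135 mm tall with its cap; this point half-way up, the axis upright
- sample_jar_mid (a point): White plastic jar, bystander: 62 mm dia, 75 mm tall; this point half-way up, the axis upright

How it is judged:
By the outcome, as a careful person would: the job done as asked, in the order asked, and still so for the second after the job is handed in, with the robot touching nothing.
It also fails if it takes over 54 s, if anything falls off the work surface, if the arm or the gripper's body presses on something with over 40 N, if the wrist force passes 120 N, or if a joint passes its speed limit or range.

## Working session

There is one attempt and no reset: what is moved stays moved. The work goes in short steps, Python scripts to look and compute and a tool call to move; the robot and the scene stay as the last step left them, time stands still between calls to the robot, and variables do not carry over. Pictures are saved under pics/ and viewed, and the job is handed in when it is done.

Besides the shell and the picture viewer there is one more tool, called in YAML: its name, and indented under it one key for each argument. drive_tool: Moves the arm, as the interface text tells. Its arguments: {"type":"object","properties":{"series":{"type":"array"},"claw":{"type":"number"}},"required":["series"]}

```bash
mkdir -p pics; python3 - <<'E'
from plant import r
import cv2
s=r.observe();print(s)
for n in("scene","top","wrist"):
    d=r.get_image(n);cv2.imwrite(f"pics/{n}0.png",d["color"][:,:,::-1]);print(n,{k:v for k,v in d.items() if k!="color"})
E
```

```text
{'t': 0.0, 'joints': array([-1.24242773e+00,  3.53644254e-01,  1.63414352e+00, -2.85135796e-05,
        1.15520494e+00, -2.40958327e-03]), 'dq': array([-0.00125204, -0.00145734, -0.00137393,  0.00076867,  0.00029971,
        0.00090165]), 'joint_torque': array([ 1.51764059e-03, -5.93838751e+01, -3.34217083e+01,  6.99606305e-02,
        2.34458403e-02, -1.29764944e-04]), 'ee_pos': array([ 0.20289956, -0.59089444,  0.40396193]), 'tool_rot': array([ 9.86353181e-01,  1.64641769e-01, -1.26452900e-04, -6.88639918e-04]), 'wrist_force': array([-0.84091952,  1.09096909, -0.37496844]), 'wrist_torque': array([ 0.00022512, -0.00519324, -0.02059646]), 'grip_width': 1.0001046042938386}
scene {'fx': 414.9664112393571, 'fy': 414.9664112393571, 'cx': 250.79485516932212, 'cy': 189.46470829942137, 'rvec': array([ 2.33110053,  1.1598434 , -0.35827467]), 'tvec': array([-0.37528666, -0.31995644,  1.34668633])}
top {'fx': 449.8185730626724, 'fy': 449.8185730626724, 'cx': 251.40586561246766, 'cy': 191.81143331454174, 'rvec': array([ 2.15804127, -2.15498545,  0.14460647]), 'tvec': array([0.03291237, 0.61516368, 0.9740701 ])}
wrist {'fx': 326.71308187831585, 'fy': 326.71308187831585, 'cx': 254.44840669390663, 'cy': 192.35001826324773, 'hand_eye': array([[ 1.21680984e-03, -9.58117825e-01, -2.86371703e-01,
         8.11506275e-02],
       [ 9.99998234e-01,  1.57594512e-03, -1.02361168e-03,
        -1.97508430e-04],
       [ 1.43204668e-03, -2.86369952e-01,  9.58118051e-01,
         2.08188193e-02],
       [ 0.00000000e+00,  0.00000000e+00,  0.00000000e+00,
         1.00000000e+00]])}
```

View pics/scene0.png

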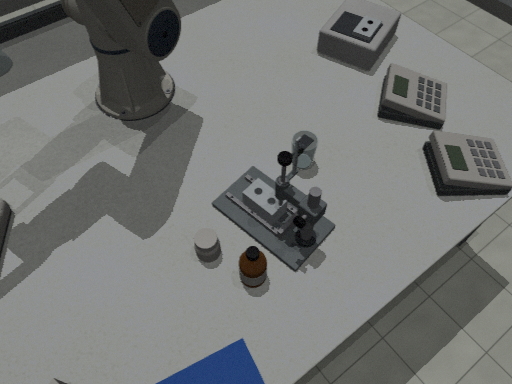

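View pics/top0.png

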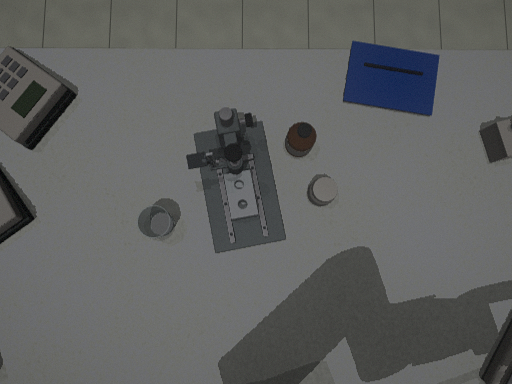

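View pics/wrist0.png

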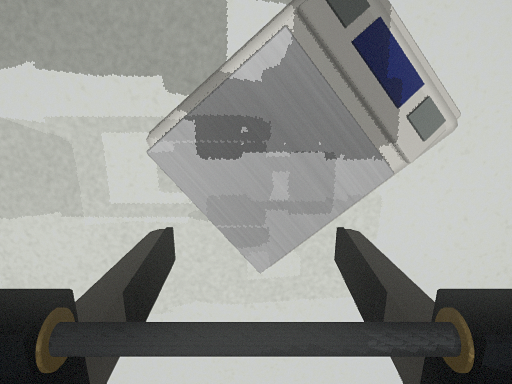

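The top view shows the gauge near pixel (240,190), with the cap at about (234,153), the column at (227,115) and the tab at about (195,160). The beaker is at (160,220), the bottle at (301,138) and the jar at (322,190). I'll enlarge both views.

```bash
python3 - <<'E'
import cv2
a=cv2.imread("pics/top0.png")[95:265,130:350];cv2.imwrite("pics/top0c.png",cv2.resize(a,None,fx=3.5,fy=3.5,interpolation=cv2.INTER_CUBIC))
a=cv2.imread("pics/scene0.png")[120:300,180:350];cv2.imwrite("pics/scene0c.png",cv2.resize(a,None,fx=3.3,fy=3.3,interpolation=cv2.INTER_CUBIC))
E
```

```text
(no output)
```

View pics/top0c.png

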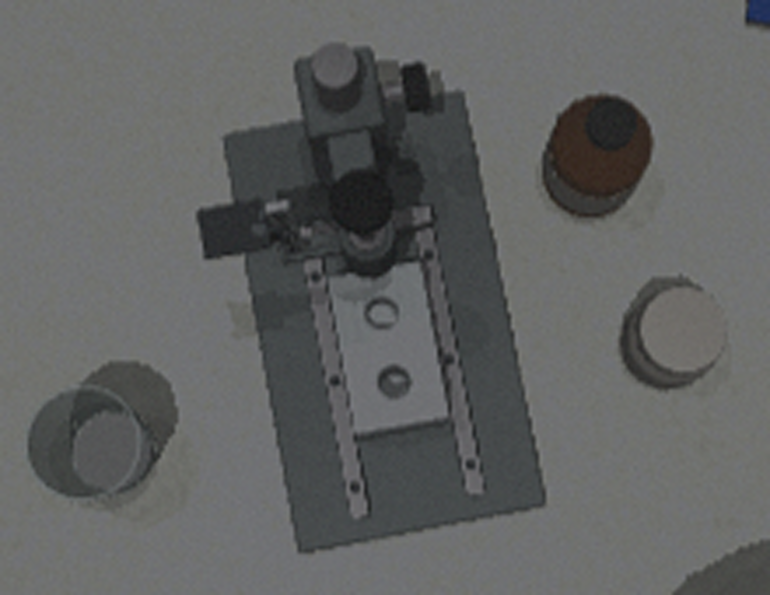

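View pics/scene0c.png

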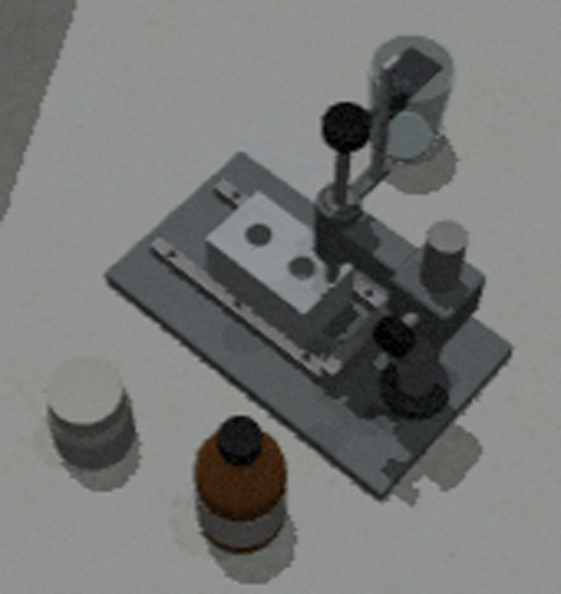

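```bash
cat > h.py <<'E'
import numpy as np, cv2
from scipy.optimize import least_squares
from scipy.spatial.transform import Rotation as R
def cam(d):
    K=np.array([[d["fx"],0,d["cx"]],[0,d["fy"],d["cy"]],[0,0,1]])
    return K,d["rvec"],d["tvec"]
def wcam(d,s):
    K=np.array([[d["fx"],0,d["cx"]],[0,d["fy"],d["cy"]],[0,0,1]])
    T=np.eye(4);T[:3,:3]=R.from_quat(s["tool_rot"]).as_matrix();T[:3,3]=s["ee_pos"]
    M=np.linalg.inv(T@d["hand_eye"])
    return K,R.from_matrix(M[:3,:3]).as_rotvec(),M[:3,3]
def ray(c,p):
    K,rv,t=c;Rm=R.from_rotvec(rv).as_matrix()
    d=Rm.T@np.linalg.inv(K)@np.array([p[0],p[1],1.]);return -Rm.T@t,d/np.linalg.norm(d)
def onz(c,p,z):
    o,d=ray(c,p);return o+d*(z-o[2])/d[2]
def proj(c,P):
    return cv2.projectPoints(np.atleast_2d(P).astype(float),c[1],c[2],c[0],None)[0][:,0]
def tri(c1,p1,c2,p2):
    o1,d1=ray(c1,p1);o2,d2=ray(c2,p2)
    s=np.linalg.lstsq(np.c_[d1,-d2],o2-o1,rcond=None)[0]
    a,b=o1+s[0]*d1,o2+s[1]*d2;return (a+b)/2,np.linalg.norm(a-b)
def fitframe(loc,W):
    f=lambda q:(np.c_[q[0]+np.cos(q[2])*loc[:,0]-np.sin(q[2])*loc[:,1],q[1]+np.sin(q[2])*loc[:,0]+np.cos(q[2])*loc[:,1]]-W[:,:2]).ravel()
    th=np.arctan2(*(W[2]-W[1])[1::-1])
    s=least_squares(f,[W[:,0].mean(),W[:,1].mean(),th]);return s.x,s.fun
E
cat > m1.py <<'E'
from h import *
from plant import r
T=r.get_image("top");S=r.get_image("scene");ct,cs=cam(T),cam(S)
tp=lambda x,y:np.array([x/3.5+130-.36,y/3.5+95-.36]); sp=lambda x,y:np.array([x/3.3+180-.35,y/3.3+120-.35])
# front +y, front -y, back -y, back +y
loc=np.array([[-165,82.5],[-165,-82.5],[120,-82.5],[120,82.5]])/1000
W=np.array([onz(ct,tp(*p),.014) for p in [(301,551),(545,503),(463,92),(225,133)]])
q,e=fitframe(loc,W);print("top",q,(e*1000).round(1))
W2=np.array([onz(cs,sp(*p),.014) for p in [(240,153),(106,277),(381,498),(512,348)]])
q2,e2=fitframe(loc,W2);print("scene",q2,(e2*1000).round(1))
cap,g=tri(ct,tp(360,203),cs,sp(346,127));print("cap",cap,g)
for n,a,b in[("beaker",(77,450),(412,130))]:pass
for n,p,z in[("wellfar",(381,313),.069),("wellnear",(395,381),.069),("cap",(360,200),.272),("jar",(683,330),.075),("bottle",(611,123),.135),("tabFL",(205,258),.26),("tabBL",(198,212),.26),("beakerbot",(108,455),.0)]:
    w=onz(ct,tp(*p),z);c,s_=np.cos(q[2]),np.sin(q[2]);d=w[:2]-q[:2];print(n,w.round(4),"gauge",(np.array([c*d[0]+s_*d[1],-s_*d[0]+c*d[1]])*1000).round(1))
for n,p,z in[("wellfar",(303,267),.069),("wellnear",(259,234),.069),("cap",(346,127),.268),]:
    w=onz(cs,sp(*p),z);c,s_=np.cos(q2[2]),np.sin(q2[2]);d=w[:2]-q2[:2];print(n,w.round(4),"gauge",(np.array([c*d[0]+s_*d[1],-s_*d[0]+c*d[1]])*1000).round(1))
E
python3 m1.py
```

```text
top [0.6564961  0.06644912 0.18977905] [-1.4  1.6 -1.5 -1.8  2.6 -1.   0.3  1.2]
scene [0.65708277 0.06571729 0.19601011] [-1.5  0.6 -2.6 -2.2  1.8 -0.4  2.3  1.9]
cap [0.65498006 0.06783859 0.26665801] 0.0009295308339858489
wellfar [0.6284 0.0622 0.069 ] gauge [-28.4   1.2]
wellnear [0.5856 0.0533 0.069 ] gauge [-72.1   0.5]
cap [0.6556 0.068  0.272 ] gauge [-0.6  1.7]
jar [ 0.6171 -0.1259  0.075 ] gauge [ -74.9 -181.5]
bottle [ 0.733  -0.0754  0.135 ] gauge [  48.3 -153.8]
tabFL [0.6281 0.1467 0.26  ] gauge [-12.7  84.2]
tabBL [0.6519 0.1507 0.26  ] gauge [11.4 83.6]
beakerbot [0.5432 0.2443 0.    ] gauge [-77.7 196.1]
wellfar [0.6272 0.0632 0.069 ] gauge [-29.8   3.3]
wellnear [0.5836 0.0548 0.069 ] gauge [-74.2   3.6]
cap [0.6555 0.0667 0.268 ] gauge [-1.3  1.3]
```

```bash
cat >> h.py <<'E'
G=np.array([.656,.067]);YAW=.192
def g2w(x,y): c,s=np.cos(YAW),np.sin(YAW);return G+np.array([c*x-s*y,s*x+c*y])
def w2g(p): c,s=np.cos(YAW),np.sin(YAW);d=np.array(p[:2])-G;return np.array([c*d[0]+s*d[1],-s*d[0]+c*d[1]])
def yaw(s):
    m=R.from_quat(s["tool_rot"]).as_matrix();return np.arctan2(m[1,0],m[0,0])
def plan(s,xy,tipz,yw,n,nl=.190):
    p=s["ee_pos"].copy();y0=yaw(s);d=(np.array([*xy,tipz+nl])-p)/n;dy=((yw-y0+np.pi)%(2*np.pi)-np.pi)/n
    for i in range(n):
        y=y0+dy*i;c,si=np.cos(y),np.sin(y)
        print(np.round([100*(c*d[0]+si*d[1]),100*(si*d[0]-c*d[1]),-100*d[2],-dy],3).tolist())
def st(s):
    print("t",round(s["t"],2),"tip gauge mm",(w2g(s["ee_pos"])*1000).round(1),"tipz",round(1000*(s["ee_pos"][2]-.19),2),"relyaw",round(yaw(s)-YAW,4),"tilt",R.from_quat(s["tool_rot"]).as_matrix()[:,2].round(4),"F",s["wrist_force"].round(2),"j",s["joints"].round(2),"w",round(s["grip_width"],2))
E
python3 - <<'E'
from h import *
from plant import r
s=r.observe();st(s);print(r.nose_length)
plan(s,g2w(-.150,.001),.190,YAW+np.pi-.0001,16)
E
```

```text
t 0.25 tip gauge mm [-570.3 -559.5] tipz 214.34 relyaw 0.1388 tilt [-2.e-04  6.e-04 -1.e+00] F [-0.24  0.2  -0.72] j [-1.24  0.35  1.63  0.    1.16 -0.  ] w 1.0
0.1901
[3.086, -3.106, 0.152, -0.188]
[3.611, -2.476, 0.152, -0.188]
[4.01, -1.758, 0.152, -0.188]
[4.267, -0.98, 0.152, -0.188]
[4.375, -0.166, 0.152, -0.188]
[4.329, 0.653, 0.152, -0.188]
[4.132, 1.449, 0.152, -0.188]
[3.789, 2.195, 0.152, -0.188]
[3.313, 2.863, 0.152, -0.188]
[2.72, 3.431, 0.152, -0.188]
[2.032, 3.878, 0.152, -0.188]
[1.273, 4.189, 0.152, -0.188]
[0.469, 4.353, 0.152, -0.188]
[-0.351, 4.364, 0.152, -0.188]
[-1.159, 4.222, 0.152, -0.188]
[-1.927, 3.932, 0.152, -0.188]
```

drive_tool:
  series: [3.1, -3.1, 0, -0.185, 3.6, -2.5, 0, -0.185, 4.0, -1.75, 0, -0.185, 4.25, -1.0, 0, -0.185, 4.4, -0.2, 0, -0.185, 4.3, 0.65, 0, -0.185, 4.1, 1.45, 0, -0.185, 3.8, 2.2, 0, -0.185]
  claw: 0

```text
t: 1.25
ee_pos: [0.3585, -0.2762, 0.4048]
tool_rot: [0.615, 0.788, 0.0, 0.0]
wrist_force: [0.6, -0.6, 0.7]
grip_width: 0.153
```

```bash
python3 - <<'E'
from h import *
from plant import r
s=r.observe();st(s)
plan(s,g2w(-.140,.001),.190,YAW+np.pi-.0001,8)
E
```

```text
t 1.25 tip gauge mm [-357.5 -280.1] tipz 214.81 relyaw 1.6247 tilt [ 4.e-04 -2.e-04 -1.e+00] F [ 0.6  -0.57  0.74] j [-0.66  0.08  1.99  0.    1.08 -0.91] w 0.15
[3.362, 2.904, 0.31, -0.19]
[2.754, 3.486, 0.31, -0.19]
[2.048, 3.942, 0.31, -0.19]
[1.268, 4.258, 0.31, -0.19]
[0.443, 4.421, 0.31, -0.19]
[-0.398, 4.425, 0.31, -0.19]
[-1.225, 4.271, 0.31, -0.19]
[-2.008, 3.963, 0.31, -0.19]
```

drive_tool:
  series: [3.35, 2.9, 0, -0.185, 2.75, 3.5, 0, -0.185, 2.05, 3.95, 0, -0.185, 1.25, 4.25, 0, -0.185, 0.45, 4.4, 0.5, -0.185, -0.4, 4.4, 0.5, -0.185, -1.2, 4.25, 0.5, -0.185, -2.0, 4.0, 0.5, -0.185]

```text
t: 2.25
ee_pos: [0.5251, 0.0374, 0.3846]
tool_rot: [-0.078, 0.997, -0.0, 0.0]
wrist_force: [-0.1, -0.5, 0.2]
grip_width: 0.006
```

```bash
python3 - <<'E'
from h import *
from plant import r
s=r.observe();st(s)
plan(s,g2w(-.140,.001),.035,YAW+np.pi-.0001,8)
for n in("top","wrist"):
    d=r.get_image(n);cv2.imwrite(f"pics/{n}1.png",d["color"][:,:,::-1])
E
```

```text
t 2.25 tip gauge mm [-134.2   -4.1] tipz 194.6 relyaw -3.1781 tilt [ 3.e-04 -1.e-04 -1.e+00] F [-0.08 -0.54  0.17] j [ 0.07  0.22  1.86 -0.    1.06 -1.66] w 0.01
[0.075, 0.061, 1.995, -0.005]
[0.075, 0.061, 1.995, -0.005]
[0.075, 0.061, 1.995, -0.005]
[0.074, 0.062, 1.995, -0.005]
[0.074, 0.062, 1.995, -0.005]
[0.074, 0.062, 1.995, -0.005]
[0.074, 0.063, 1.995, -0.005]
[0.073, 0.063, 1.995, -0.005]
```

View pics/wrist1.png

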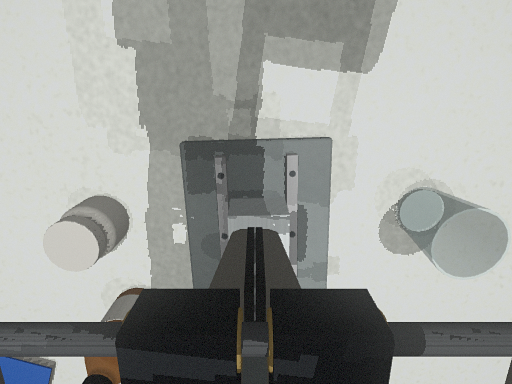

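The wrist view shows the plate's front corners at (181,142) and (331,138), and the rails at columns 221 and 292 either side of the fingers. The jar and beaker are clear. I'll check the gauge frame from these corners.

```bash
python3 - <<'E'
from h import *
from plant import r
s=r.observe();d=r.get_image("wrist");c=wcam(d,s)
A=onz(c,(331,138),.014);B=onz(c,(181,142),.014)
print(w2g(A)*1000,w2g(B)*1000,"exp -165,+-82.5")
for p in((221,176),(224.5,237),(292,174),(292.5,235)):print(w2g(onz(c,p,.026))*1000)
for p in((228,216),(289,214)):print("block top edge",w2g(onz(c,p,.069))*1000)
E
```

```text
[-166.88944795   80.9545532 ] [-168.24941706  -78.90509922] exp -165,+-82.5
[-132.41314638  -37.33554503]
[-61.80417958 -37.93899068]
[-131.93156291   38.06023206]
[-61.51004283  38.51149593]
block top edge [-103.14291068  -28.36182104]
block top edge [-103.10179915   30.29879771]
```

drive_tool:
  series: [0.1, 0.05, 2.0, -0.005, 0.1, 0.05, 2.0, -0.005, 0.1, 0.05, 2.0, -0.005, 0.1, 0.05, 2.0, -0.005, 0.1, 0.05, 2.0, -0.005, 0.1, 0.05, 2.0, -0.005, 0.1, 0.05, 2.0, -0.005, 0, 0.05, 1.9, 0]

```text
t: 3.4
ee_pos: [0.5164, 0.0376, 0.2254]
tool_rot: [-0.09, 0.996, -0.0, -0.0]
wrist_force: [-0.4, -1.3, 0.5]
grip_width: 0.004
```

```bash
python3 - <<'E'
from h import *
from plant import r
s=r.observe();st(s)
E
```

```text
t 3.4 tip gauge mm [-142.6   -2.2] tipz 35.36 relyaw -3.1526 tilt [-3.e-04 -3.e-04 -1.e+00] F [-0.4  -1.26  0.51] j [ 0.07  0.44  2.   -0.    0.71 -1.68] w 0.0
```

drive_tool:
  series: [-1.0, -0.1, 0, 0, -1.0, -0.1, 0, 0, -0.7, 0, 0, 0, -0.5, 0, 0, 0, -0.5, 0, 0, 0, -0.5, 0, 0, 0, -0.5, 0, 0, 0, -0.5, 0, 0, 0]

```text
t: 4.4
ee_pos: [0.5666, 0.0461, 0.2256]
tool_rot: [-0.092, 0.996, -0.0, -0.003]
wrist_force: [-10.5, -3.0, 8.3]
grip_width: 0.004
```

```bash
python3 - <<'E'
from h import *
from plant import r
s=r.observe();st(s)
E
```

```text
t 4.4 tip gauge mm [-91.7  -3.4] tipz 35.62 relyaw -3.1492 tilt [-6.1e-03 -8.0e-04 -1.0e+00] F [-10.49  -3.     8.25] j [ 0.08  0.5   1.88 -0.    0.77 -1.68] w 0.0
```

drive_tool:
  series: [-0.2, 0, 0, 0, -0.2, 0, 0, 0, -0.2, 0, 0, 0, 0, 0, 0, 0, 0, 0, 0, 0, 0, 0, 0, 0, 0, 0, 0, 0, 0, 0, 0, 0]

```text
t: 5.4
ee_pos: [0.5729, 0.0473, 0.2256]
tool_rot: [-0.092, 0.996, -0.0, -0.002]
wrist_force: [-8.0, -1.5, 4.6]
grip_width: 0.007
```

```bash
python3 - <<'E'
from h import *
from plant import r
s=r.observe();st(s)
for n in("top","scene","wrist"):
    d=r.get_image(n)["color"][:,:,::-1]
    if n=="top": d=cv2.resize(d[95:265,130:350],None,fx=3.5,fy=3.5,interpolation=cv2.INTER_CUBIC)
    if n=="scene": d=cv2.resize(d[120:300,180:350],None,fx=3.3,fy=3.3,interpolation=cv2.INTER_CUBIC)
    cv2.imwrite(f"pics/{n}2.png",d)
E
```

```text
t 5.4 tip gauge mm [-85.4  -3.5] tipz 35.63 relyaw -3.1492 tilt [-4.7e-03 -6.0e-04 -1.0e+00] F [-7.97 -1.49  4.62] j [ 0.08  0.5   1.87 -0.    0.77 -1.68] w 0.01
```

View pics/scene2.png

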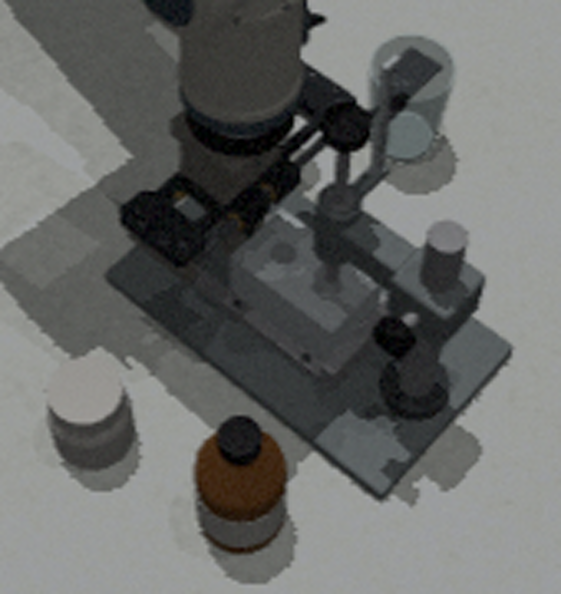

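View pics/wrist2.png

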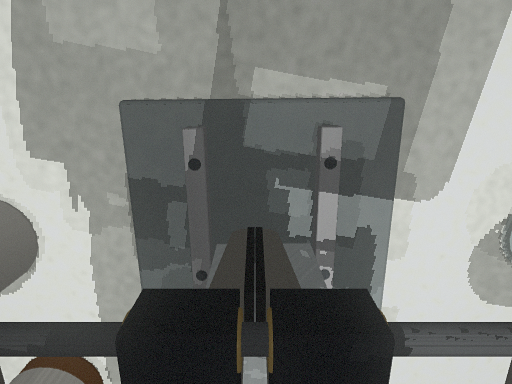

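The scene view shows the block near the stop, with the near well at about (285,252). The finger centre is at gauge x -85, so about 3 mm should remain. I'll keep pushing in small steps.

drive_tool:
  series: [-0.1, 0, 0, 0, -0.1, 0, 0, 0, -0.1, 0, 0, 0, 0, 0, 0, 0, 0, 0, 0, 0, 0, 0, 0, 0, 0, 0, 0, 0, 0, 0, 0, 0]

```text
t: 6.55
ee_pos: [0.5758, 0.0479, 0.2256]
tool_rot: [-0.092, 0.996, -0.0, -0.002]
wrist_force: [-8.0, -1.6, 6.2]
grip_width: 0.006
```

```bash
python3 - <<'E'
from h import *
from plant import r
s=r.observe();st(s)
E
```

```text
t 6.55 tip gauge mm [-82.4  -3.5] tipz 35.62 relyaw -3.1492 tilt [-4.8e-03 -6.0e-04 -1.0e+00] F [-7.98 -1.55  6.2 ] j [ 0.08  0.51  1.86 -0.    0.78 -1.67] w 0.01
```

drive_tool:
  series: [-0.1, 0, 0, 0, -0.1, 0, 0, 0, 0, 0, 0, 0, 0, 0, 0, 0, 0, 0, 0, 0, 0, 0, 0, 0, 0, 0, 0, 0, 0, 0, 0, 0]

```text
t: 7.55
ee_pos: [0.5767, 0.0481, 0.2256]
tool_rot: [-0.092, 0.996, -0.0, -0.004]
wrist_force: [-13.7, -2.8, 11.8]
grip_width: 0.007
```

```bash
python3 - <<'E'
from h import *
from plant import r
s=r.observe();st(s)
E
```

```text
t 7.55 tip gauge mm [-81.4  -3.5] tipz 35.6 relyaw -3.1491 tilt [-0.0079 -0.001  -1.    ] F [-13.71  -2.84  11.81] j [ 0.08  0.51  1.86 -0.    0.78 -1.67] w 0.01
```

drive_tool:
  series: [-0.1, 0, 0, 0, -0.1, 0, 0, 0, -0.1, 0, 0, 0, 0, 0, 0, 0, 0, 0, 0, 0, 0, 0, 0, 0, 0, 0, 0, 0, 0, 0, 0, 0]

```text
t: 8.55
ee_pos: [0.5778, 0.0482, 0.2256]
tool_rot: [-0.092, 0.996, -0.0, -0.007]
wrist_force: [-23.5, -5.0, 22.2]
grip_width: 0.002
```

```bash
python3 - <<'E'
from h import *
from plant import r
s=r.observe();st(s)
T=r.get_image("top");S=r.get_image("scene")
cv2.imwrite("pics/top3.png",cv2.resize(T["color"][95:265,130:350,::-1],None,fx=3.5,fy=3.5,interpolation=cv2.INTER_CUBIC))
cv2.imwrite("pics/scene3.png",cv2.convertScaleAbs(cv2.resize(S["color"][160:245,230:315,::-1],None,fx=6,fy=6,interpolation=cv2.INTER_CUBIC),alpha=1.6))
E
```

```text
t 8.55 tip gauge mm [-80.4  -3.5] tipz 35.61 relyaw -3.1489 tilt [-0.0135 -0.0019 -0.9999] F [-23.51  -5.01  22.22] j [ 0.08  0.51  1.86 -0.    0.79 -1.67] w 0.0
```

View pics/scene3.png

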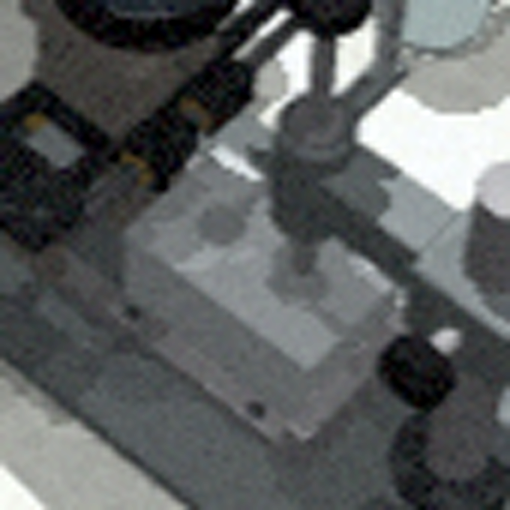

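```bash
python3 - <<'E'
from h import *
from plant import r
S=r.get_image("scene");c=cam(S);sp=lambda x,y:np.array([x/6+230-.42,y/6+160-.42])
for n,p,z in[("near well",(222,222),.069),("blk corner far -y",(308,368),.069),("blk corner far+y",(395,290),.069),("blk near -y",(128,238),.069),("rail end -y",(290,440),.026)]:
    print(n,w2g(onz(c,sp(*p),z))*1000)
E
```

```text
near well [-45.71430201   2.47968907]
blk corner far -y [ 25.41176823 -26.96405415]
blk corner far+y [28.66635308 24.70679025]
blk near -y [-69.70387995 -29.44036717]
rail end -y [ 28.02680579 -38.29033411]
```

View pics/top3.png

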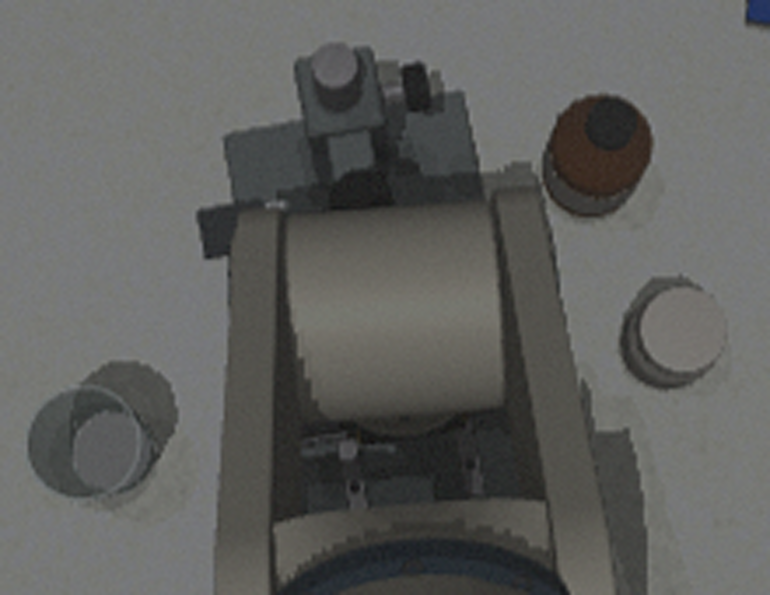

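The near well is at gauge x -45.7, which matches the home position of -44 given the -1.5 mm bias seen earlier in this camera. The push stalled at 24 N, so the block is home. I'll back off and rise.

drive_tool:
  series: [0.6, 0, 0, 0, 2.0, 0, 0, 0, 3.0, 0, 0, 0, 0, 0, -5.0, 0, 0, 0, -5.5, 0, 0, 0, -5.5, 0.18, 0, 0, -5.5, 0.18, 0, 0, -5.5, 0.18]

```text
t: 9.7
ee_pos: [0.5269, 0.0387, 0.4982]
tool_rot: [0.18, 0.984, 0.0, 0.001]
wrist_force: [1.2, 0.0, -0.0]
grip_width: 0.005
```

```bash
python3 - <<'E'
from h import *
from plant import r
s=r.observe();st(s)
plan(s,g2w(0,0.001),.285,YAW+np.pi/2,8)
for n in("top","scene","wrist"):
    d=r.get_image(n)["color"][:,:,::-1]
    if n=="scene": d=cv2.convertScaleAbs(cv2.resize(d[120:245,230:350],None,fx=4.5,fy=4.5,interpolation=cv2.INTER_CUBIC),alpha=1.6)
    cv2.imwrite(f"pics/{n}4.png",d)
E
```

```text
t 9.7 tip gauge mm [-132.1   -3.1] tipz 308.18 relyaw 2.5879 tilt [ 1.4e-03  2.0e-04 -1.0e+00] F [ 1.17  0.01 -0.01] j [ 0.07  0.12  1.73  0.    1.29 -1.14] w 0.0
[-1.377, 0.912, 0.29, 0.127]
[-1.251, 1.079, 0.29, 0.127]
[-1.104, 1.229, 0.29, 0.127]
[-0.939, 1.359, 0.29, 0.127]
[-0.759, 1.467, 0.29, 0.127]
[-0.567, 1.552, 0.29, 0.127]
[-0.365, 1.611, 0.29, 0.127]
[-0.158, 1.644, 0.29, 0.127]
```

View pics/scene4.png

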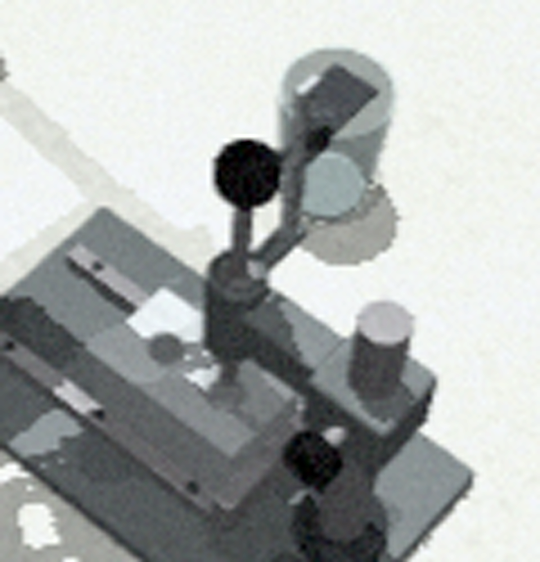

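View pics/wrist4.png

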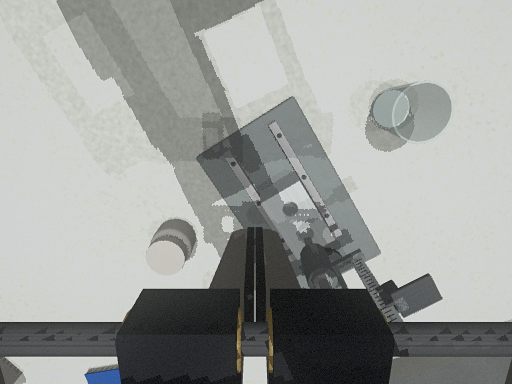

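The scene view shows the block against the stop, with the near well at (165,350) and the rod over the hidden far well. Nothing else has moved. Next, over the cap.

drive_tool:
  series: [-1.35, 0.9, 0, 0.125, -1.25, 1.1, 0, 0.125, -1.1, 1.2, 0, 0.13, -0.95, 1.35, 0, 0.13, -0.75, 1.45, 0.3, 0.13, -0.55, 1.55, 0.5, 0.13, -0.35, 1.6, 0.5, 0.125, -0.15, 1.6, 0.5, 0.125]

```text
t: 10.85
ee_pos: [0.655, 0.0686, 0.4758]
tool_rot: [0.636, 0.772, -0.001, -0.001]
wrist_force: [0.6, 0.1, -0.2]
grip_width: 0.003
```

```bash
python3 - <<'E'
from h import *
from plant import r
s=r.observe();st(s)
d=r.get_image("wrist");cv2.imwrite("pics/wrist5.png",d["color"][:,:,::-1])
d=r.get_image("scene")["color"][:,:,::-1]
cv2.imwrite("pics/scene5.png",cv2.convertScaleAbs(cv2.resize(d[120:245,230:350],None,fx=4.5,fy=4.5,interpolation=cv2.INTER_CUBIC),alpha=1.6))
plan(s,g2w(-.0005,0.001),.275,YAW+np.pi/2,4)
E
```

```text
t 10.85 tip gauge mm [-0.7  1.8] tipz 285.77 relyaw 1.5713 tilt [-2.1e-03 -2.0e-04 -1.0e+00] F [ 0.61  0.13 -0.17] j [ 0.1   0.35  1.48  0.    1.32 -0.09] w 0.0
[-0.019, 0.005, 0.269, 0.0]
[-0.019, 0.005, 0.269, 0.0]
[-0.019, 0.005, 0.269, 0.0]
[-0.019, 0.005, 0.269, 0.0]
```

View pics/wrist5.png

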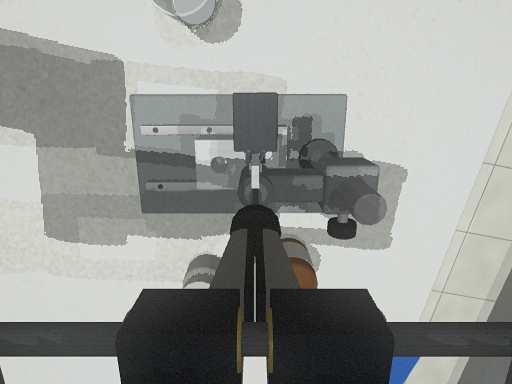

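View pics/scene5.png

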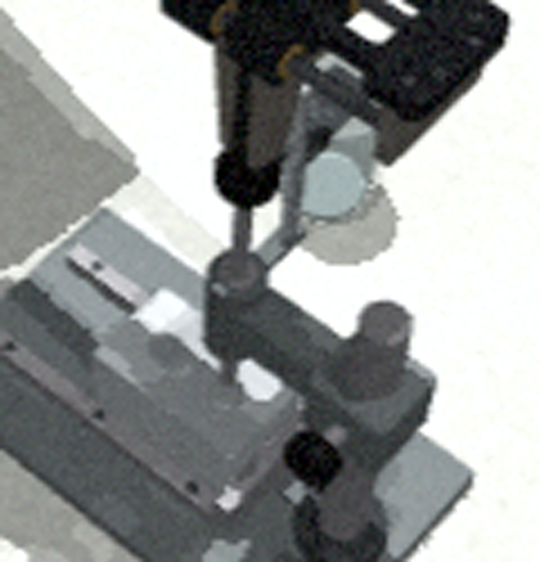

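The wrist view shows the cap at (254,220) directly under the fingertips and the tab at (255,122). The rod cannot bottom before 37 mm of travel (tip z 235), so I'll descend to about 241.

drive_tool:
  series: [0, 0, 0.7, 0, 0, 0, 0.5, 0, 0, 0, 0.5, 0, 0, 0, 0.6, 0, 0, 0, 0.6, 0, 0, 0, 0.6, 0, 0, 0, 0.6, 0, 0, 0, 0.4, 0]

```text
t: 11.95
ee_pos: [0.6546, 0.0684, 0.4322]
tool_rot: [0.635, 0.773, -0.0, -0.0]
wrist_force: [-1.7, 0.8, 0.7]
grip_width: 0.005
```

```bash
python3 - <<'E'
from h import *
from plant import r
s=r.observe();st(s)
E
```

```text
t 11.95 tip gauge mm [-1.1  1.6] tipz 242.18 relyaw 1.5738 tilt [-3.e-04 -0.e+00 -1.e+00] F [-1.73  0.84  0.69] j [ 0.1   0.38  1.53 -0.    1.23 -0.09] w 0.01
```

drive_tool:
  series: [0, 0, 0.1, 0, 0, 0, 0.1, 0, 0, 0, 0.1, 0, 0, 0, 0.1, 0, 0, 0, 0.1, 0, 0, 0, 0.1, 0, 0, 0, 0, 0, 0, 0, 0, 0]

```text
t: 12.95
ee_pos: [0.6547, 0.0685, 0.4265]
tool_rot: [0.635, 0.773, 0.0, 0.0]
wrist_force: [-0.8, 1.0, -0.5]
grip_width: 0.006
```

```bash
python3 - <<'E'
from h import *
from plant import r
s=r.observe();st(s)
d=r.get_image("scene")["color"][:,:,::-1]
cv2.imwrite("pics/scene6.png",cv2.convertScaleAbs(cv2.resize(d[120:245,230:350],None,fx=4.5,fy=4.5,interpolation=cv2.INTER_CUBIC),alpha=1.6))
E
```

```text
t 12.95 tip gauge mm [-1.   1.7] tipz 236.54 relyaw 1.5738 tilt [ 1.e-04  1.e-04 -1.e+00] F [-0.76  0.97 -0.52] j [ 0.1   0.39  1.53  0.    1.22 -0.09] w 0.01
```

View pics/scene6.png

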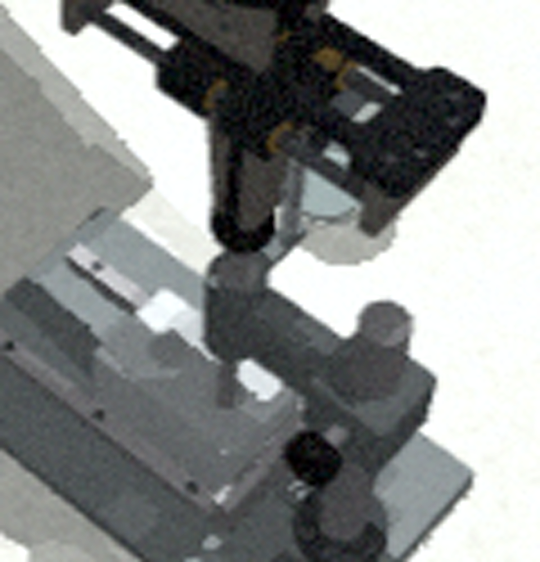

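The rod has moved down with the fingers and enters the far well at about (228,390). From here I'll use 0.5 mm steps.

drive_tool:
  series: [0, 0, 0.05, 0, 0, 0, 0.05, 0, 0, 0, 0.05, 0, 0, 0, 0.05, 0, 0, 0, 0.05, 0, 0, 0, 0.05, 0, 0, 0, 0, 0, 0, 0, 0, 0]

```text
t: 14.0
ee_pos: [0.6546, 0.0685, 0.425]
tool_rot: [0.635, 0.773, 0.0, 0.0]
wrist_force: [-3.2, -0.1, 9.7]
grip_width: 0.003
```

drive_tool:
  series: [0, 0, 0.05, 0, 0, 0, 0.05, 0, 0, 0, 0.05, 0, 0, 0, 0.05, 0, 0, 0, 0.05, 0, 0, 0, 0.05, 0, 0, 0, 0, 0, 0, 0, 0, 0]

```text
t: 15.0
ee_pos: [0.6545, 0.0685, 0.4246]
tool_rot: [0.635, 0.773, 0.001, 0.001]
wrist_force: [-10.0, -1.3, 26.4]
grip_width: 0.0
```

The rod bottomed in the first of those two calls (9.7 N at TCP z 0.4250). I sent the second without checking that, and it raised the force to 26 N. I'll back off gently.

drive_tool:
  series: [0, 0, -0.1, 0, 0, 0, -0.1, 0, 0, 0, -0.2, 0, 0, 0, -0.4, 0, 0, 0, -0.8, 0, 0, 0, -1.5, 0, 0, 0, -2.0, 0, 0, 0, -1.5, 0]

```text
t: 16.0
ee_pos: [0.6548, 0.0684, 0.4885]
tool_rot: [0.635, 0.773, 0.001, 0.0]
wrist_force: [0.6, 0.3, 0.1]
grip_width: 0.005
```

```bash
python3 - <<'E'
from h import *
from plant import r
s=r.observe();st(s)
d=r.get_image("wrist");cv2.imwrite("pics/wrist7.png",d["color"][:,:,::-1])
d=r.get_image("scene")["color"][:,:,::-1]
cv2.imwrite("pics/scene7.png",cv2.convertScaleAbs(cv2.resize(d[120:245,230:350],None,fx=4.5,fy=4.5,interpolation=cv2.INTER_CUBIC),alpha=1.6))
plan(s,g2w(0,.069),.290,YAW+np.pi/2,4)
E
```

```text
t 16.0 tip gauge mm [-0.9  1.6] tipz 298.47 relyaw 1.5738 tilt [ 1.4e-03  2.0e-04 -1.0e+00] F [0.63 0.25 0.1 ] j [ 0.1   0.34  1.46  0.    1.34 -0.09] w 0.01
[1.684, 0.028, 0.212, 0.001]
[1.684, 0.027, 0.212, 0.001]
[1.684, 0.026, 0.212, 0.001]
[1.684, 0.024, 0.212, 0.001]
```

View pics/wrist7.png

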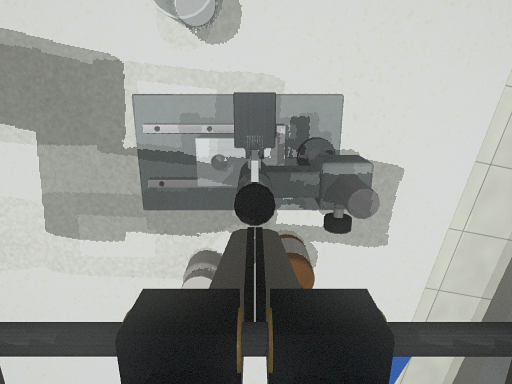

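View pics/scene7.png

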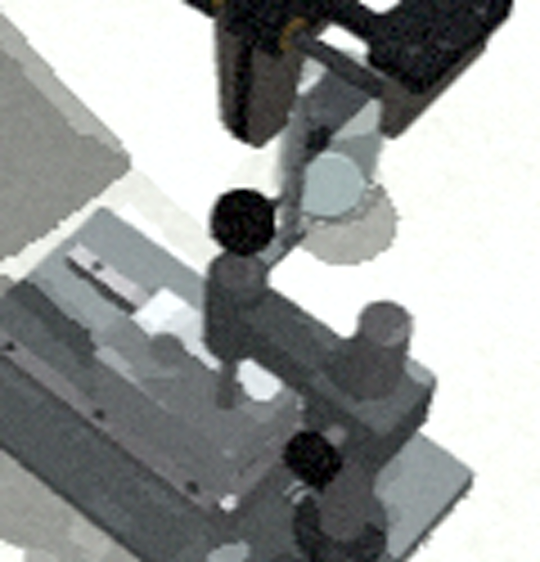

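The rod stays in the well, with its cap down at (254,204) in the wrist view and (243,221) in the scene view. The tab at (255,120) is lined up along the tool's x axis. I'll go over the scale to the tab.

drive_tool:
  series: [0, 0, -1.2, 0, 1.7, 0, 0, 0, 1.7, 0.05, 0, 0, 1.7, 0.05, 0, 0, 1.7, 0, 0, 0, 0, 0, 1.0, 0, 0, 0, 1.0, 0, 0, 0, 0.5, 0]

```text
t: 17.1
ee_pos: [0.6423, 0.1348, 0.4723]
tool_rot: [0.635, 0.772, -0.001, -0.0]
wrist_force: [0.1, 0.3, 0.6]
grip_width: 0.004
```

```bash
python3 - <<'E'
from h import *
from plant import r
s=r.observe();st(s)
d=r.get_image("wrist");cv2.imwrite("pics/wrist8.png",d["color"][:,:,::-1])
d=r.get_image("scene")["color"][:,:,::-1]
cv2.imwrite("pics/scene8.png",cv2.convertScaleAbs(cv2.resize(d[120:245,230:350],None,fx=4.5,fy=4.5,interpolation=cv2.INTER_CUBIC),alpha=1.6))
E
```

```text
t 17.1 tip gauge mm [-0.5 69.2] tipz 282.32 relyaw 1.5733 tilt [-1.6e-03 -5.0e-04 -1.0e+00] F [0.1  0.28 0.55] j [ 0.2   0.35  1.49 -0.    1.31  0.01] w 0.0
```

View pics/wrist8.png

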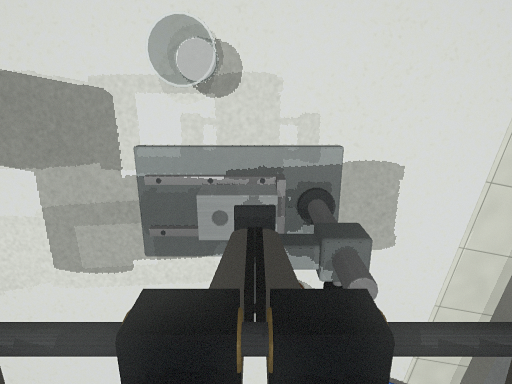

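View pics/scene8.png

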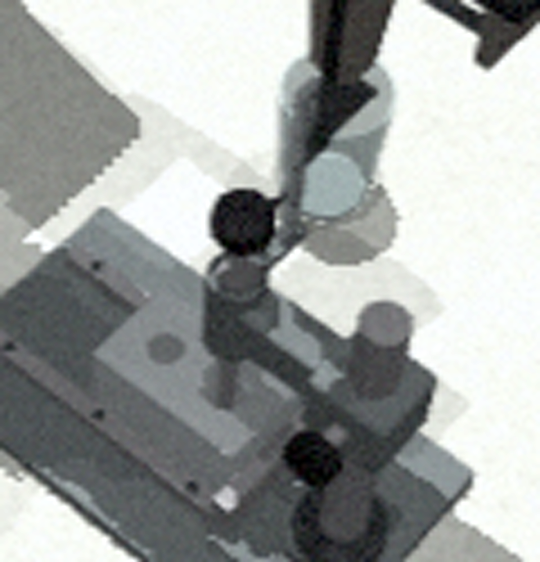

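The fingers are over the tab, which shows at (254,213) just below the tips. The target TCP z is about 0.425, so I'll go down 42 mm and then approach finely.

drive_tool:
  series: [0, 0, 0.5, 0, 0, 0, 0.5, 0, 0, 0, 0.6, 0, 0, 0, 0.6, 0, 0, 0, 0.6, 0, 0, 0, 0.6, 0, 0, 0, 0.6, 0, 0, 0, 0.3, 0]

```text
t: 18.2
ee_pos: [0.6424, 0.1353, 0.4303]
tool_rot: [0.635, 0.773, -0.0, -0.0]
wrist_force: [-0.5, 0.6, 2.1]
grip_width: 0.006
```

```bash
python3 - <<'E'
from h import *
from plant import r
s=r.observe();st(s);print(s["ee_pos"])
d=r.get_image("scene")["color"][:,:,::-1]
cv2.imwrite("pics/scene9.png",cv2.convertScaleAbs(cv2.resize(d[120:245,230:350],None,fx=4.5,fy=4.5,interpolation=cv2.INTER_CUBIC),alpha=1.6))
E
```

```text
t 18.2 tip gauge mm [-0.3 69.7] tipz 240.27 relyaw 1.5738 tilt [-1.e-04 -0.e+00 -1.e+00] F [-0.49  0.56  2.08] j [0.21 0.38 1.53 0.   1.23 0.01] w 0.01
[0.64244791 0.13533993 0.43026676]
```

View pics/scene9.png

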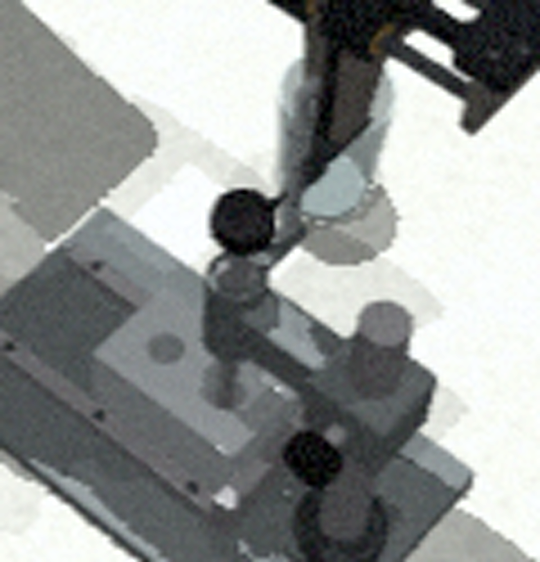

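drive_tool:
  series: [0, 0, 0.15, 0, 0, 0, 0.15, 0, 0, 0, 0.1, 0, 0, 0, 0.05, 0, 0, 0, 0, 0, 0, 0, 0, 0, 0, 0, 0, 0, 0, 0, 0, 0]

```text
t: 19.25
ee_pos: [0.6424, 0.1353, 0.4261]
tool_rot: [0.635, 0.773, -0.0, -0.0]
wrist_force: [-1.0, -0.3, 0.1]
grip_width: 0.008
```

```bash
python3 - <<'E'
from h import *
from plant import r
s=r.observe();st(s);print(s["ee_pos"])
E
```

```text
t 19.25 tip gauge mm [-0.3 69.7] tipz 236.15 relyaw 1.5738 tilt [-1.e-04  0.e+00 -1.e+00] F [-0.97 -0.29  0.07] j [0.21 0.38 1.54 0.   1.22 0.01] w 0.01
[0.64242735 0.13533874 0.42614563]
```

drive_tool:
  series: [0, 0, 0.06, 0, 0, 0, 0.06, 0, 0, 0, 0, 0, 0, 0, 0, 0, 0, 0, 0, 0, 0, 0, 0, 0, 0, 0, 0, 0, 0, 0, 0, 0]

```text
t: 20.25
ee_pos: [0.6425, 0.1353, 0.425]
tool_rot: [0.635, 0.773, 0.0, 0.0]
wrist_force: [-1.0, 0.3, 1.3]
grip_width: 0.007
```

```bash
python3 - <<'E'
from h import *
from plant import r
s=r.observe();st(s);print(s["ee_pos"])
E
```

```text
t 20.25 tip gauge mm [-0.2 69.6] tipz 234.96 relyaw 1.5738 tilt [ 1.e-04 -0.e+00 -1.e+00] F [-1.    0.3   1.29] j [ 0.21  0.38  1.54 -0.    1.22  0.01] w 0.01
[0.6424714  0.13531796 0.4249552 ]
```

The marker was pushed at TCP z 0.42495, against 0.4246–0.4250 for the cap. I'll lift off and look.

drive_tool:
  series: [0, 0, -0.2, 0, 0, 0, -0.5, 0, 0, 0, -1.5, 0, 0, 0, -2.5, 0, 0, 0, -3.0, 0, -2.0, 0, 0, 0, -2.0, 0, 0, 0, -2.0, 0, 0, 0]

```text
t: 21.25
ee_pos: [0.6541, 0.0747, 0.5009]
tool_rot: [0.635, 0.772, -0.001, -0.001]
wrist_force: [0.2, -0.3, 0.9]
grip_width: 0.005
```

```bash
python3 - <<'E'
from h import *
from plant import r
s=r.observe();st(s);print(s["ee_pos"])
d=r.get_image("wrist");cv2.imwrite("pics/wrist10.png",cv2.resize(d["color"][60:260,160:350,::-1],None,fx=3,fy=3,interpolation=cv2.INTER_CUBIC))
d=r.get_image("scene")["color"][:,:,::-1]
cv2.imwrite("pics/scene10.png",cv2.convertScaleAbs(cv2.resize(d[120:220,250:350],None,fx=6,fy=6,interpolation=cv2.INTER_CUBIC),alpha=1.6))
E
```

```text
t 21.25 tip gauge mm [-0.4  7.9] tipz 310.91 relyaw 1.5733 tilt [-1.7e-03 -4.0e-04 -1.0e+00] F [ 0.18 -0.31  0.9 ] j [ 0.11  0.34  1.44 -0.    1.36 -0.08] w 0.01
[0.65410732 0.07468814 0.50091017]
```

View pics/wrist10.png

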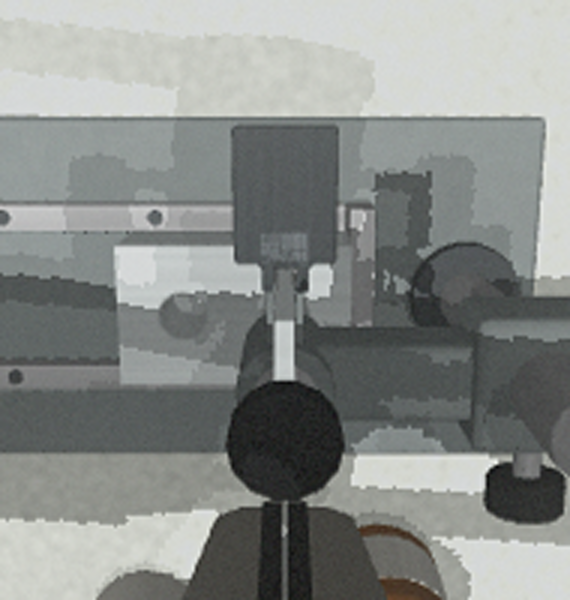

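View pics/scene10.png

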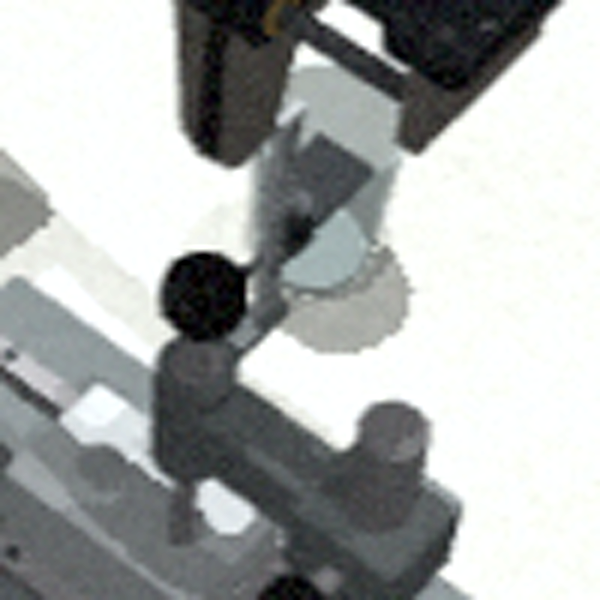

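The wrist crop shows the cap at (285,440), and the tab at (285,195) on the scale. The rod is in the well, the block is home, and nothing touches the robot. I'll let the arm settle, confirm from a quick triangulation, then hand in.

drive_tool:
  series: [0, 0, -0.5, 0, -0.5, 0, -0.5, 0, 0, 0, 0, 0, 0, 0, 0, 0, 0, 0, 0, 0, 0, 0, 0, 0, 0, 0, 0, 0, 0, 0, 0, 0]

```text
t: 22.35
ee_pos: [0.655, 0.0716, 0.512]
tool_rot: [0.635, 0.773, -0.0, -0.0]
wrist_force: [0.1, 0.2, -0.8]
grip_width: 0.004
```

```bash
python3 - <<'E'
from h import *
from plant import r
s=r.observe();st(s);d=r.get_image("wrist");S=r.get_image("scene");cw=wcam(d,s);cs=cam(S)
cv2.imwrite("pics/wrist11.png",cv2.resize(d["color"][60:260,160:350,::-1],None,fx=3,fy=3,interpolation=cv2.INTER_CUBIC))
cv2.imwrite("pics/scene11.png",cv2.convertScaleAbs(cv2.resize(S["color"][120:220,250:350,::-1],None,fx=6,fy=6,interpolation=cv2.INTER_CUBIC),alpha=1.6))
# expected positions of cap top/tab corners in both views at z=.2348
for n,c,(ox,oy,k) in(("wrist",cw,(160,60,3)),("scene",cs,(250,120,6))):
  for lab,g in(("cap",(0,0)),("tab in -x",(-.013,.049)),("tab in +x",(.013,.049)),("tab out -x",(-.013,.083)),("tab out +x",(.013,.083))):
    for z in(.2348,.2398):
      p=proj(c,[*g2w(*g),z])[0];print(n,lab,z,((p-[ox,oy]+.5)*k).round(0))
E
```

```text
t 22.35 tip gauge mm [-0.1  4.7] tipz 321.98 relyaw 1.5738 tilt [-0. -0. -1.] F [ 0.11  0.19 -0.76] j [ 0.11  0.33  1.43 -0.    1.38 -0.09] w 0.0
wrist cap 0.2348 [285. 433.]
wrist cap 0.2398 [285. 438.]
wrist tab in -x 0.2348 [236. 255.]
wrist tab in -x 0.2398 [235. 257.]
wrist tab in +x 0.2348 [336. 255.]
wrist tab in +x 0.2398 [337. 258.]
wrist tab out -x 0.2348 [235. 119.]
wrist tab out -x 0.2398 [234. 120.]
wrist tab out +x 0.2348 [338. 120.]
wrist tab out +x 0.2398 [339. 120.]
scene cap 0.2348 [206. 290.]
scene cap 0.2398 [207. 281.]
scene tab in -x 0.2348 [264. 189.]
scene tab in -x 0.2398 [265. 180.]
scene tab in +x 0.2348 [321. 227.]
scene tab in +x 0.2398 [322. 218.]
scene tab out -x 0.2348 [322. 135.]
scene tab out -x 0.2398 [324. 126.]
scene tab out +x 0.2348 [378. 172.]
scene tab out +x 0.2398 [380. 163.]
```

View pics/wrist11.png

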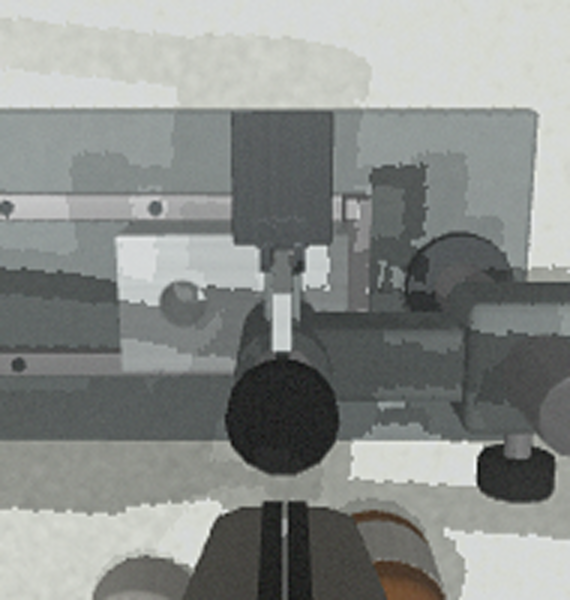

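View pics/scene11.png

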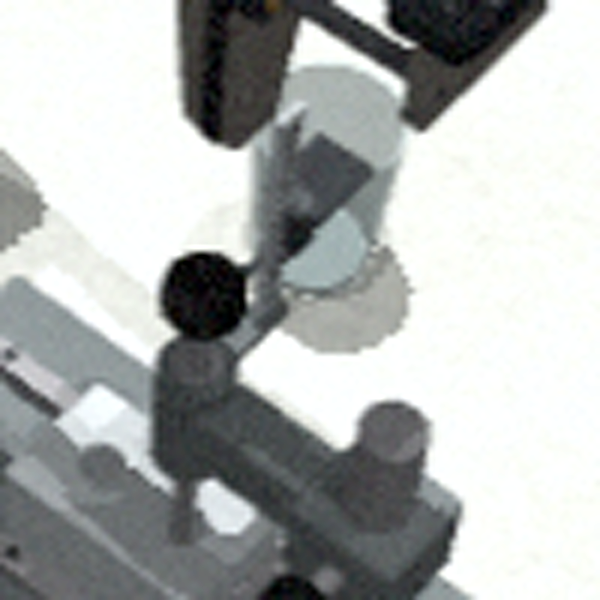

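In the scene view the tab's outer corners are at (322,133) and (373,170), against a predicted (322,135) and (378,172) for z 0.235. The cap also matches, so tab and cap are level within measurement. Handing in.

```bash
python3 -c "
from plant import r
print(r.close_job())"
```

```text
the job is handed in; nothing more can be done
None
```

The job is done and handed in at about 22.5 s of the 54 s allowed. One thing did not go as asked: I briefly pressed the bottomed rod harder than needed.

- **Block:** I pushed it with the closed fingers until it stalled at 24 N. The near well measured at gauge x -45.7 mm against -44 for home, the same 1–2 mm offset that camera showed earlier, so it is home against the stop.
- **Rod:** It bottomed at about 37.3 mm of travel, so the well is roughly 24.3 mm deep. The force was 9.7 N when it bottomed. I sent one more 3 mm step before acting on that reading, which raised it to 26 N and moved the tool only 0.4 mm. I then backed off, and the rod stayed standing in the well.
- **Marker:** I pushed it down to a tool height of 0.42495 m, against 0.4246–0.4250 m measured on the bottomed cap. That puts the tip within about 0.4 mm of the pointer.
- **Last checks:** The final pictures show the tab within about 1 mm of where it should be, the cap at the same height, and the rod in the well. The cameras alone cannot confirm the level to better than 1–2 mm, so the sub-millimetre figure rests on the touch heights. The tool was about 87 mm above the cap and touching nothing. I saw no movement of the beaker, bottle or jar; I judged that by eye and did not re-measure their positions.

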